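# Set the shaker's timer by clicks and start it

### The arm

A 7-joint arm with a two-finger parallel gripper is mounted at the origin on the work surface; the furniture and walls round the work are solid. World frame = base frame: x ahead of the robot, y to its left, z up, the work surface at z = 0. Lengths are in mm, angles in rad, forces in N, time in s.
With the tool pointing down it reaches from about 400 to 900 mm from the base axis. Payload 5.6 kg.
Tool frame: the origin (TCP) lies at the very end of the fingers, on their centre line; the grasp point (between the pads) lies 19 mm behind it; z points along the fingers, y is the line along which they close (so a half turn about z gives the same grasp; the last joint's range is limited). The gripper opens to 92 mm and grips with 3 to 60 N. Pads are 20 mm wide; open, the fingers measure 128 mm over their backs; the gripper's body (75 mm by 189 mm) begins 69 mm behind the grasp point.
Start: joints at [-1.277, 0.468, -0.012, 1.603, 0.006, 1.071, -0.056], TCP at [214.847, 613.475, 179.492] pointing down, gripper open.
Joint ranges: [-2.53, 2.53], [-0.31, 2.02], [-1.57, 1.55], [0.28, 2.44], [-1.29, 4.43], [0.15, 1.84], [-2.92, 2.92]. Speed limits (rad/s): [2.57, 2.57, 3.14, 3.14, 3.14, 3.14, 3.14].

### API

Orientations are given as a rotation vector (axis times angle).
In Python, from rig import manip, optics, close_job, regions_of gives the robot as it stands.
- The arm moves only by the shell command python3 -m creep 'ROWS' [OPENING]. ROWS is JSON, a list of rows, each a list of 2 entries, a list of its own where there are three numbers: the shift along the tool's x, y, z in mm, then the turn about the tool's z in rad. A call has 1 to 10 rows; each row shifts and turns the commanded pose from where the row before left it, along the tool's axes as they then stand; what a row does not reach is not made up. A row lasts 1/8 s, in which the tool goes at most 62.5 mm and 10.7 degrees, less where a joint would pass 70% of its speed; a pose out of reach is approached as far as the arm can. A call with a gripper value outside its range is refused whole. OPENING is the opening, from 0 (shut) to 1 (fully open), set as the call begins (- or left out, the last holds). The fingers move at their own pace and stop on an object; the grip force is fixed at half the most. Time passes only in rows, so rows that do not move let the fingers close. It gives the time, the measured TCP pose, the force, the opening and the grip force at its end, in the units of the state.
- manip.get_obs(): the state, without advancing time (a new reading comes with each control period).
- optics.get_image(name): name is "scene" or "top"; returns (picture, depth): 420x560x3 uint8, red, green, blue; 420x560 float32, mm along the optical axis (not along the pixel's ray), 0 where there is no reading.
- optics.get_calibration(name): a dict with "fx", "fy", "cx", "cy" (pixels), "rvec" (rotation vector, rad) and "tvec" (3), from world to camera coordinates, as OpenCV has them. Camera axes: x right, y down, z forward; pixel columns grow to the right and rows downward; lengths in mm; the calibration is good to about 2 mm. A picture is of the moment at which its call begins. get_calibration takes no time and is no camera call.
- close_job(): hands the job in; it is judged then, once.
Trained networks look in the newest picture that a camera, given by its name, has taken for a name from the list of things; names that differ only in an ending like _2 or _b are one class to them, and where a whole thing is asked for, a point or a joint stands for the part that bears it (a point fixed in the world has none). Each returns a list of dicts, best first, with "confidence" (0 to 1); they miss things now and then, are a little off and sometimes report something else, mostly with a low value. They report only what shows in the picture. A call takes as long as a camera call.
- regions_of(camera, name): "region" (420x560 bool, what is visible of it) and "box" ([left, top, right, bottom] in pixels, round what is visible of it).
The state is a dict: "time": time; "joint_positions": joint angles; "joint_velocities": joint speeds; "joint_torque": joint torques, N m; "position": TCP position; "ee_rot": TCP orientation; "ft_force": force on the tool from outside, world axes, zero at the start; "torque": the same for the moment, N m; "finger_gap": finger opening in mm; "grasp_force": force on a finger pad.
Only numpy, scipy, OpenCV 4.12 (cv2) and the standard library are available. Lean on these libraries where they do the work, as an engineer would, in place of code of your own. Each camera call takes 0.05 s, during which the arm holds its last target. There are 200 camera calls.

### The job

On the control desk with the sloping panel, turn the bar knob clockwise by exactly three clicks from where it stands. Then press the round key gently just until it clicks and gives way, not down to its stop, and let it come up again. Leave the square key and the things standing around alone, and take the hand away at the end.

Things in the scene. Friction and masses are not known exactly. Their poses are not given: they have to be found in the camera images.
- desk: Fixed control desk of a plate shaker: white housing sloping 30 degrees on a black pedestal. Origin on the worktop, 85 mm below the middle of the panel surface; x level, away from the operator, y to the operator's left, z up. Overall footprint about 155 mm (x) by 250 mm (y); the panel's lower edge is 47 mm high, its upper edge 122 mm
- panel: The desk's white housing, 150 x 250 mm, 45 mm thick. Origin in the middle of its sloping face; x up the slope, y to the operator's left, z out of the face (towards the operator, 30 degrees from vertical). On the left is the bar knob (at y = 62 mm), on the right the round key (x = 30, y = -66) and below it the square key (x = -36, y = -66). The display between stands 3 mm proud
- knob_grip (a point): Point to grip: middle of the black knob's bar, on its axis, 30 mm above the panel. z is the axis, out of the panel; x runs along the bar to its white-lined end and turns with the knob. Bar 62 mm long, 15 thick, from 9 to 40 mm above the panel, on a skirt 68 mm across, 10 high. At the start x points 36 degrees left of up-slope (at the long dial mark), after three clicks 36 degrees right
- knob (a joint): Angle of the knob in rad, growing clockwise as seen facing the panel. One click is 24 degrees (0.419 rad), with a dial mark each; stops at -0.06 and 2.58. It starts at 0 and, let go, snaps to the nearest multiple of 0.419. Between clicks it resists with up to about 0.06 N m, which changes sign half way
- round_key_top (a point): Middle of the top face of the grey round key, 42 mm across. Its top stands 18 mm above the panel when up, in a black collar 52 mm across and 4 mm high. z points out of the panel, against the direction of pressing
- round_key (a joint): How far the round key is pressed, in m: 0 up, 0.010 on its hard stop. A dome key: 2.8 N to start moving, 7 N at 3.2 mm, then it gives way (the click): 6.2 N at 4.5 mm, 5 N at 5.5 mm, 3 N at 8 mm, then it stiffens to 5.3 N at 10 mm. It springs up when let go. The click is made by 4.5 mm; beyond 9.3 mm it is pressed too far
- square_key_top (a point): Middle of the top face of the grey square key, 38 x 38 mm, top 18 mm above the panel, 66 mm down the slope from the round key
- square_key (a joint): How far the square key is pressed, in m (0 up, 0.010 down); the same kind of key. To be left alone
- label_roll: white roll of labels lying flat, 58 mm across, 26 mm high; origin at the centre of its underside. Bystander
- amber_bottle: brown glass bottle, 48 mm across, 95 mm high; origin at the centre of its underside. Bystander
- wash_bottle: white squeeze wash bottle with a bent spout, 68 mm across, 186 mm high; origin under its middle. Bystander
- glass_beaker: clear beaker, 75 mm across, 86 mm high; origin at the centre of its underside. Bystander

How it is judged:
By the outcome, as a careful person would: the job done as asked, in the order asked, and still so for the second after the job is handed in, with the robot touching nothing.
It also fails if it takes over 64 s, if anything falls off the work surface, if the arm or the gripper's body presses on something with over 40 N, if the wrist force passes 120 N, or if a joint passes its speed limit or range.

## Working session

There is one attempt and no reset: what is moved stays moved. The work goes in short steps, Python scripts to look and compute and a shell command to move; the robot and the scene stay as the last step left them, time stands still between calls to the robot, and variables do not carry over. Pictures are saved under pics/ and viewed, at most 12 in all, crops included, and the job is handed in when it is done.

```bash
ls; mkdir -p pics
cat > h.py <<'E'
import numpy as np,cv2
from scipy.spatial.transform import Rotation as R
from rig import manip,optics,regions_of
def cal(n):
    c=optics.get_calibration(n);M=R.from_rotvec(np.ravel(c['rvec'])).as_matrix();return c,M,np.ravel(c['tvec'])
def cloud(n,d):
    c,M,t=cal(n);v,u=np.mgrid[:420,:560];P=np.stack([(u-c['cx'])/c['fx']*d,(v-c['cy'])/c['fy']*d,d],-1)
    return (P-t)@M
def proj(n,P):
    c,M,t=cal(n);q=np.atleast_2d(P)@M.T+t
    return np.c_[q[:,0]/q[:,2]*c['fx']+c['cx'],q[:,1]/q[:,2]*c['fy']+c['cy']]
E
python3 - <<'E'
from h import *
np.set_printoptions(precision=1,suppress=True)
o=manip.get_obs();print({k:np.round(v,3) for k,v in o.items()})
ims=[]
for n in("scene","top"):
    im,d=optics.get_image(n);np.savez(n+'.npz',im=im,d=d);X=cloud(n,d)
    cv2.imwrite(f'pics/{n}0.png',im[...,::-1])
    c,M,t=cal(n);print(n,'cam pos',-M.T@t,'axis',M[2])
    for k in("panel","knob_grip","round_key_top","square_key_top","label_roll","amber_bottle","wash_bottle","glass_beaker"):
        for r in regions_of(n,k)[:2]:
            m=r['region']&(d>0);print(k,round(r['confidence'],2),r['box'],m.sum(),np.median(X[m],0) if m.any() else '')
            if r is not None: np.save(f'{n}_{k}.npy',r['region']) if r['confidence']>.5 else 0
E
```

```text
pics
{'time': np.float64(0.0), 'joint_positions': array([-1.3,  0.5, -0. ,  1.6,  0. ,  1.1, -0.1]), 'joint_velocities': array([-0., -0.,  0.,  0.,  0., -0.,  0.]), 'joint_torque': array([ -0. , -52.1,  -0. , -24.4,  -0.1,   0. ,   0. ]), 'position': array([214.6, 612.8, 178.5]), 'ee_rot': array([-0.5, -3.1,  0. ]), 'ft_force': array([-0.7,  0. ,  0.2]), 'torque': array([ 0.,  0., -0.]), 'grasp_force': np.float64(0.0), 'finger_gap': np.float64(91.485)}
scene cam pos [   0.1 -578.1  891.1] axis [ 0.4  0.6 -0.7]
panel 0.87 [203.1, 119.5, 316.0, 199.8] 5858 [519.9 238.3  85.7]
panel 0.69 [328.4, 274.4, 378.1, 345.1] 2074 [ 398.7 -225.7  105.9]
knob_grip 0.64 [221.2, 133.7, 245.4, 161.9] 586 [483.8 293.5  98.9]
round_key_top 0.74 [272.7, 141.1, 290.9, 162.9] 266 [565.3 193.9 113. ]
round_key_top 0.51 [260.9, 168.9, 281.4, 185.8] 262 [515.7 168.5  81.9]
square_key_top 0.49 [262.3, 169.0, 283.7, 186.2] 259 [514.9 168.2  81.5]
label_roll 0.81 [163.2, 189.4, 191.0, 213.5] 416 [319.2 285.4  25.1]
label_roll 0.29 [275.9, 143.2, 289.9, 162.2] 242 [565.9 193.7 114.4]
amber_bottle 0.95 [375.7, 24
[... 187 characters left out ...]
1]
wash_bottle 0.43 [261.4, 169.6, 283.8, 184.7] 256 [515.7 168.3  81.9]
glass_beaker 0.84 [360.7, 204.5, 391.3, 253.5] 1204 [610.7 -90.9  56. ]
top cam pos [ 295.2   52.8 1080. ] axis [ 0.2 -0.  -1. ]
knob_grip 0.68 [170.6, 184.8, 197.7, 207.4] 511 [487.8 298.8 102.6]
round_key_top 0.47 [150.8, 141.1, 261.9, 226.6] 5423 [525.2 251.6  93. ]
square_key_top 0.63 [227.6, 181.4, 244.9, 200.2] 205 [516.8 172.9  82.8]
label_roll 0.62 [174.7, 249.5, 201.1, 273.9] 371 [320.1 295.6  25.1]
amber_bottle 0.58 [349.8, 168.0, 367.1, 191.6] 317 [ 553.  -170.3   70.4]
wash_bottle 0.8 [358.5, 217.8, 417.0, 247.7] 708 [ 406.4 -199.7  118. ]
glass_beaker 0.7 [314.7, 145.2, 346.4, 176.5] 629 [621.1 -88.8  37.9]
```

Run:
```python
from h import *
np.set_printoptions(precision=2,suppress=True)
cr=[]
for n,b in(("scene",(110,195,210,325)),("top",(135,145,235,270))):
    f=np.load(n+'.npz');im,d=f['im'],f['d'];X=cloud(n,d)
    y0,x0,y1,x1=b[0],b[1],b[2],b[3]
    cr.append(cv2.resize(im[y0:y1,x0:x1,::-1],None,fx=4,fy=4,interpolation=cv2.INTER_CUBIC)[:400,:500])
    m=np.zeros_like(d,bool);m[y0:y1,x0:x1]=1
    m&=(d>0)&(X[...,2]>40)&(X[...,2]<150)
    P=X[m]
    # white panel plane RANSAC
    rng=np.random.default_rng(0);best=0
    for _ in range(800):
        a=P[rng.choice(len(P),3,False)];nn=np.cross(a[1]-a[0],a[2]-a[0]);l=np.linalg.norm(nn)
        if l<1:continue
        nn/=l;nn*=np.sign(nn[2])
        if nn[2]<.8 or nn[2]>.93:continue
        s=abs((P-a[0])@nn)<1.5
        if s.sum()>best:best=s.sum();S=s
    Q=P[S];c0=Q.mean(0);nn=np.linalg.svd(Q-c0)[2][2];nn*=np.sign(nn[2])
    print(n,best,len(P),'normal',nn,'tilt',np.degrees(np.arccos(nn[2])),'az',np.degrees(np.arctan2(-nn[1],-nn[0])))
    # in-plane frame using azimuth from normal
    up=np.array([0,0,1])-nn[2]*nn;up/=np.linalg.norm(up);le=np.cross(nn,up)
    q=np.c_[(Q-c0)@up,(Q-c0)@le].astype(np.float32)
    print('rect',cv2.minAreaRect(q))
    print('c0',c0,'up',up,'left',le)
    h=(P-c0)@nn
    for k,lo,hi in(('knobbar',33,46),('keys',14,22)):
        mm=(h>lo)&(h<hi);print(k,mm.sum(),P[mm].mean(0),h[mm].mean())
        if k=='keys':
            lab=((P[mm]-c0)@up);lef=(P[mm]-c0)@le
            for nm,s in(('round',(lab>0)&(lef<-30)),('sq',(lab<0)&(lef<-30))):
                print(nm,s.sum(),np.median(P[mm][s],0),(P[mm][s].max(0)+P[mm][s].min(0))/2)
        else:
            B=P[mm];v=np.linalg.svd(B-B.mean(0))[2][0];print('bar dir deg from up',np.degrees(np.arctan2(v@le,v@up)))
cv2.imwrite('pics/c1.png',np.vstack(cr)[:, :]); print(np.vstack(cr).shape)
cv2.imwrite('pics/c1.png',cv2.resize(np.vstack(cr),(375,600)) if 0 else np.hstack([cv2.resize(c,(400,320)) for c in cr]))
```

```text
scene 1991 7253 normal [-0.45 -0.23  0.87] tilt 29.92332600998081 az 26.865499474793673
rect ((0.21930694580078125, 2.596923828125), (245.49765014648438, 148.44818115234375), 89.85112762451172)
c0 [521.69 243.91  85.48] up [0.77 0.39 0.5 ] left [-0.45  0.89  0.  ]
knobbar 140 [476.36 293.11 119.58] 38.64009533296308
bar dir deg from up -144.3168754563555
keys 418 [536.49 188.57  98.65] 17.31181265538827
round 187 [567.13 195.35 115.71] [566.26 196.24 114.5 ]
sq 205 [515.   169.74  82.84] [516.65 170.4   83.37]
top 2173 5691 normal [-0.45 -0.22  0.86] tilt 30.403971574005148 az 26.301416642079364
rect ((-2.5182418823242188, -2.0929412841796875), (148.88487243652344, 247.05772399902344), 0.13706636428833008)
c0 [523.22 251.13  86.88] up [0.77 0.38 0.51] left [-0.44  0.9  -0.  ]
knobbar 147 [477.79 295.82 119.94] 39.10030068860837
bar dir deg from up -144.03814104467523
keys 391 [537.71 191.79  99.11] 17.282006219835203
round 177 [567.06 197.21 115.93] [567.75 198.48 115.87]
sq 188 [516.36 170.71  82.81] [516.74 171.78  82.44]
(800, 500, 3)
```

View pics/scene0.png

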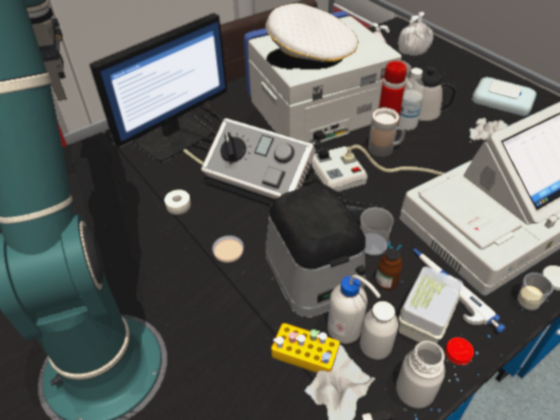

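View pics/c1.png

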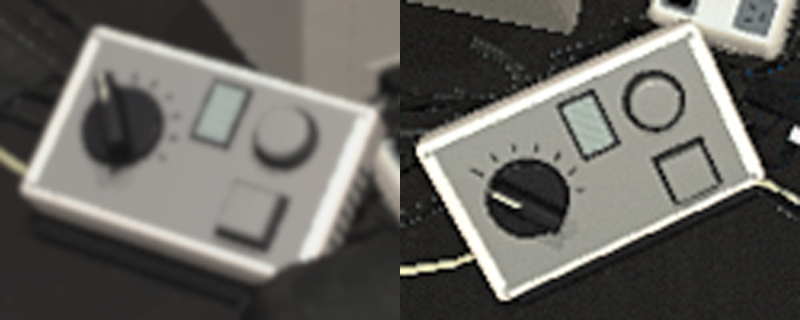

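The scene view shows the desk with the knob at about (235,148), the round key at (283,152) and the square key at (273,177). The crop confirms the bar's white line points to the long mark. Both views agree on the panel pose and on the text's heights. Only shifts and yaw are available, so the tool stays vertical: I'll push the bar's tail sideways with closed fingers, then press the key with the tip edge. First I'll check clearances and work out the path.

```bash
cat >> h.py <<'E'
az=np.radians(26.6);ti=np.radians(30)
n=np.array([-np.sin(ti)*np.cos(az),-np.sin(ti)*np.sin(az),np.cos(ti)])
up=np.array([np.cos(ti)*np.cos(az),np.cos(ti)*np.sin(az),np.sin(ti)]);le=np.cross(n,up)
O=np.array([521.5,247.3,85.3])
def W(x,y,z):return O+x*up+y*le+z*n
K=W(0,62,0);KEY=W(30,-66,18)
def tool():
    o=manip.get_obs();return o,R.from_rotvec(o['ee_rot']).as_matrix()
HX,HY=10,18  # closed finger half sizes along tool x,y
def push(th,yaw,r=23,h=27):
    """TCP such that the finger block touches the push face with knob at angle th(rad, +left of upslope); yaw= world angle of tool x"""
    b=np.cos(th)*up+np.sin(th)*le; v=np.cross(n,b)  # v: tail motion direction for clockwise
    a=np.array([np.cos(yaw),np.sin(yaw),0]);p=np.array([-a[1],a[0],0])
    m=-1e9
    for i in(-1,1):
        for j in(-1,1):
            e=i*HX*a+j*HY*p
            for q in(e,e+np.array([0,0,max(0,(40-h-e@n)/n[2])])):m=max(m,q@v)
    return K-r*b+(-7.5-m)*v+h*n
E
python3 - <<'E'
from h import *
np.set_printoptions(precision=2,suppress=True)
o,T=tool();print('tool axes (cols)\n',T,o['joint_positions'])
print('K',K,'KEY',KEY,'up',up,'le',le)
for n_ in('scene','top'):
    f=np.load(n_+'.npz');X=cloud(n_,f['d']);P=X[f['d']>0]
    for nm,c in(('knob',K),('key',KEY)):
        rr=np.hypot(*(P[:,:2]-c[:2]).T)
        for z0 in(130,190,260):
            s=(P[:,2]>z0)&(P[:,2]<900)&(rr<260)
            print(n_,nm,'z>',z0,s.sum(),'nearest',rr[s].min() if s.any() else '', P[s][rr[s].argmin()] if s.any() else '')
m=(X[...,2]>150)&(X[...,2]<500)&(f['d']>0)&(X[...,0]>330)
cv2.imwrite('pics/top0b.png',f['im'][...,::-1])
E
```

```text
tool axes (cols)
 [[-0.94  0.33  0.  ]
 [ 0.33  0.94  0.  ]
 [-0.    0.   -1.  ]] [-1.28  0.47 -0.01  1.6   0.01  1.07 -0.06]
K [493.74 302.74  85.3 ] KEY [566.24 195.89 115.89] up [0.77 0.39 0.5 ] le [-0.45  0.89  0.  ]
scene knob z> 130 12180 nearest 7.561317289145395 [488.33 308.02 130.48]
scene knob z> 190 8759 nearest 166.07945889979476 [659.47 291.92 198.21]
scene knob z> 260 4324 nearest 189.80651936401563 [674.91 359.33 294.28]
scene key z> 130 6594 nearest 130.67288839426533 [660.99 285.87 169.07]
scene key z> 190 4858 nearest 132.60535412678374 [660.48 289.17 207.63]
scene key z> 260 1970 nearest 172.05758046804624 [707.03 294.79 277.4 ]
top knob z> 130 11934 nearest 8.798626741920883 [490.32 310.84 130.37]
top knob z> 190 9609 nearest 166.3699704290763 [660.   296.74 198.46]
top knob z> 260 5727 nearest 190.93324284526824 [678.31 351.61 290.39]
top key z> 130 7045 nearest 133.24055828045837 [659.66 290.89 161.43]
top key z> 190 5527 nearest 134.741811400823 [663.49 289.15 190.56]
top key z> 260 2830 nearest 175.36649801858013 [700.47 308.73 276.74]
```

View pics/top0.png

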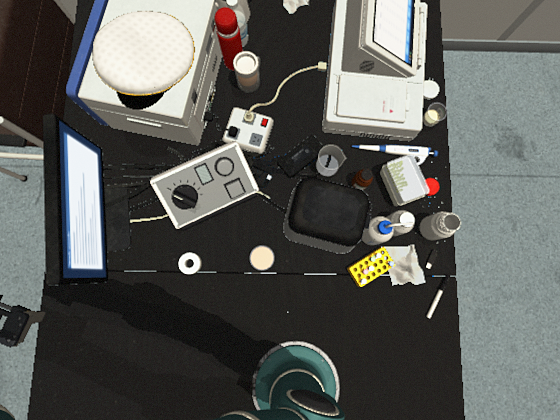

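The top view shows the monitor at px x 50–105, rows 115–285, between the start pose and the desk. The desk sits around (205,185), with the knob at (183,197), round key at (225,166), and label roll at (189,263). The hand is far left at (15,320).

Run:
```python
from h import *
np.set_printoptions(precision=1,suppress=True)
for n_ in('scene','top'):
    f=np.load(n_+'.npz');X=cloud(n_,f['d']);P=X[f['d']>0]
    for a in range(250,600,50):
        s=(P[:,0]>a)&(P[:,0]<a+50)&(P[:,2]>100)&(P[:,2]<600)&(P[:,1]>370)&(P[:,1]<800)
        if s.any():print(n_,a,s.sum(),P[s].min(0),P[s].max(0))
for th in range(36,-37,-12):
    t=np.radians(th);yaw=az+np.pi/2+np.arctan2(np.sin(t)*np.cos(ti),np.cos(t))
    p=push(t,yaw);print(th,np.degrees(yaw),p,'corner min h',min((p+i*10*np.array([np.cos(yaw),np.sin(yaw),0])+j*18*np.array([-np.sin(yaw),np.cos(yaw),0])-O)@n for i in(-1,1) for j in(-1,1)))
```

```text
scene 250 1561 [250.2 476.7 100.1] [300.  694.6 423.2]
scene 300 1688 [300.  480.6 100.3] [350.  520.9 313.9]
scene 350 1574 [350.1 487.9 100.9] [400.  524.8 312.8]
scene 400 1496 [400.  493.8 100. ] [450.  534.8 315.7]
scene 450 1402 [450.  370.6 100.1] [500.  541.1 313.3]
scene 500 1372 [500.  370.2 100.2] [549.9 549.  312.9]
scene 550 1246 [550.1 515.4 100.8] [600.  555.1 314.4]
top 250 951 [265.6 481.1 100.2] [300.  513.9 312.8]
top 300 1397 [300.  484.4 100. ] [349.9 519.4 313.1]
top 350 1356 [350.  491.8 100.1] [399.9 527.1 314.3]
top 400 1320 [400.  498.4 100.2] [449.9 533.3 313.2]
top 450 1275 [450.  370.6 100. ] [500. 542. 314.]
top 500 1321 [500. 370. 100.] [550.  547.1 313.2]
top 550 1192 [550.  519.8 100.5] [599.9 553.6 313.6]
36 148.7782787112506 [487.3 268.9 104.4] corner min h 16.71966669730465
24 137.6856093098982 [482.1 268.8 101.7] corner min h 16.803792326465416
12 127.03020778240005 [476.8 269.8  99.2] corner min h 17.24352614190125
0 116.6 [471.7 272.1  97.2] corner min h 17.999999999999982
-12 106.16979221759995 [467.7 273.   95.3] corner min h 17.24352614190122
-24 95.51439069010179 [463.3 274.7  93.6] corner min h 16.803792326465388
-36 84.42172128874937 [458.9 277.8  92. ] corner min h 16.719666697304685
```

```bash
python3 -m creep '[[[0,0,-40],0],[[0,0,-40],0],[[0,0,-40],0],[[0,0,-40],0],[[0,0,-40],0],[[0,0,0],0]]' 0
```

```text
time: 1.65
position: [215.3, 614.9, 383.5]
ee_rot: [0.527, 3.096, 0.011]
ft_force: [0.8, 0.8, -1.1]
finger_gap: 34.4
grasp_force: 0.0
```

```bash
python3 -m creep '[[[-38.4,-23.6,0],0],[[-38.4,-23.6,0],0],[[-38.4,-23.6,0],0],[[-38.4,-23.6,0],0],[[-38.4,-23.6,0],0],[[-38.4,-23.6,0],0],[[-38.4,-23.6,0],0],[[-38.4,-23.6,0],0],[[-38.4,-23.6,0],0],[[-38.4,-23.6,0],0]]'
```

```text
time: 2.9
position: [499.5, 262.3, 378.2]
ee_rot: [-0.526, -3.096, 0.002]
ft_force: [-0.2, 0.5, -0.2]
finger_gap: 0.5
grasp_force: 0.0
```

```bash
python3 -m creep '[[[0,0,0],0.103],[[0,0,0],0.103],[[0,0,0],0],[[0,0,0],0]]'
cat > t.py <<'E'
from h import *
import sys
np.set_printoptions(precision=2,suppress=True)
o,T=tool();print('pos',o['position'],'yaw',np.degrees(np.arctan2(T[1,0],T[0,0])),'F',o['ft_force'],'t',o['time'],'gap',o['finger_gap'],'j',o['joint_positions'])
if len(sys.argv)>3:print('tool shift',(np.array(sys.argv[1:4],float)-o['position'])@T)
E
python3 t.py 498 262 108
```

```text
time: 3.4
position: [498.9, 263.8, 378.9]
ee_rot: [-0.839, -3.027, 0.001]
ft_force: [-1.0, 1.1, 0.1]
finger_gap: 0.4
grasp_force: 0.0
pos [498.94 263.8  378.88] yaw 149.0073841106571 F [-0.95  1.08  0.06] t 3.4 gap 0.37531694148137545 j [-0.77  0.18  0.27  1.55 -0.05  1.41  0.53]
tool shift [ -0.22  -1.79 270.89]
```

```bash
python3 -m creep '[[[0,-1.8,40],0],[[0,0,40],0],[[0,0,40],0],[[0,0,40],0],[[0,0,40],0],[[0,0,30],0],[[0,0,0],0],[[0,0,0],0]]'
python3 - <<'E'
from h import *
np.set_printoptions(precision=1,suppress=True)
o,T=tool();cs=[]
for n_ in('scene','top'):
    im,d=optics.get_image(n_);np.savez(n_+'1.npz',im=im,d=d)
    p=proj(n_,[o['position'],K+30*n,KEY]);print(p)
    im=im.copy()
    u,v=map(int,proj(n_,[O])[0]);c=im[v-50:v+40,u-65:u+65,::-1];cs.append(cv2.resize(c,(400,277),interpolation=cv2.INTER_CUBIC))
    for q in p:
        cv2.circle(cs[-1],(int((q[0]-u+65)*400/130),int((q[1]-v+50)*277/90)),3,(0,0,255),1)
cv2.imwrite('pics/c2.png',np.hstack(cs))
E
```

```text
time: 4.4
position: [499.1, 262.7, 150.6]
ee_rot: [0.841, 3.026, 0.002]
ft_force: [0.8, 0.6, -1.1]
finger_gap: 0.1
grasp_force: 0.0
[[242.5 135.7]
 [229.6 145. ]
 [282.4 150.5]]
[[194.5 189.2]
 [184.4 199.4]
 [224.5 167.5]]
```

View pics/c2.png

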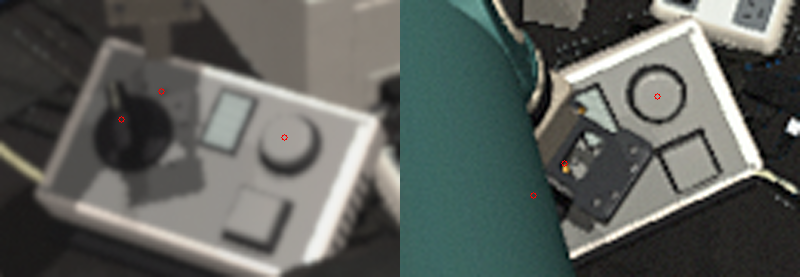

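The scene crop shows the fingertips just right of and above the knob (tip projected near (161,91)), with the bar still at its start mark. In the top view the arm hides the knob, while the keys match the projections. I'll descend beside the bar.

```bash
python3 -m creep '[[[0,0,15],0],[[0,0,15],0],[[0,0,13],0],[[0,0,0],0],[[0,0,0],0]]'; python3 -m creep '[[[4,0,1],0],[[4,0,1],0],[[2,0,1],0],[[0,0,0],0],[[0,0,0],0]]'; python3 t.py 487.3 268.9 104.4
```

```text
time: 5.12
position: [498.5, 262.3, 106.5]
ee_rot: [0.842, 3.026, 0.0]
ft_force: [0.1, -0.8, 1.9]
finger_gap: 0.5
grasp_force: 0.0
time: 5.75
position: [489.9, 267.4, 103.6]
ee_rot: [0.842, 3.026, 0.0]
ft_force: [-0.7, 0.2, 0.3]
finger_gap: 0.6
grasp_force: 0.0
pos [489.88 267.42 103.59] yaw 148.89297671728252 F [-0.68  0.2   0.3 ] t 5.75 gap 0.5985792843083968 j [-0.75  0.41  0.23  1.91 -0.12  0.84  0.58]
tool shift [ 2.97 -0.06 -0.81]
```

```bash
cat > w.py <<'E'
from h import *
import sys
np.set_printoptions(precision=1,suppress=True)
o,T=tool();p0=o['position'];y0=np.arctan2(T[1,0],T[0,0])
for th in map(float,sys.argv[1:]):
    t=np.radians(th);yaw=az+np.pi/2+np.arctan2(np.sin(t)*np.cos(ti),np.cos(t));p=push(t,yaw)
    d=p-p0;x=np.array([np.cos(y0),np.sin(y0),0]);y=np.array([np.sin(y0),-np.cos(y0),0])
    print(th,[round(d@x,1),round(d@y,1),round(-d[2],1)],round(y0-yaw,3));p0,y0=p,yaw
E
python3 w.py 36 30 24 18 12 6 0 -6 -12 -18 -24 -30 -36
```

```text
36.0 [np.float64(3.0), np.float64(-0.1), np.float64(-0.8)] 0.002
30.0 [np.float64(2.1), np.float64(-1.5), np.float64(1.4)] 0.098
24.0 [np.float64(2.1), np.float64(-1.5), np.float64(1.3)] 0.096
18.0 [np.float64(2.2), np.float64(-1.5), np.float64(1.3)] 0.094
12.0 [np.float64(2.3), np.float64(-1.5), np.float64(1.2)] 0.092
6.0 [np.float64(2.4), np.float64(-1.5), np.float64(1.1)] 0.091
0.0 [np.float64(2.4), np.float64(-1.5), np.float64(1.0)] 0.091
-6.0 [np.float64(1.2), np.float64(-1.6), np.float64(0.9)] 0.091
-12.0 [np.float64(1.2), np.float64(-1.7), np.float64(0.9)] 0.091
-18.0 [np.float64(1.3), np.float64(-1.8), np.float64(0.9)] 0.092
-24.0 [np.float64(1.4), np.float64(-2.0), np.float64(0.9)] 0.094
-30.0 [np.float64(1.6), np.float64(-2.1), np.float64(0.8)] 0.096
-36.0 [np.float64(1.7), np.float64(-2.2), np.float64(0.7)] 0.098
```

```bash
python3 -m creep '[[[3,0,-0.8],0],[[2.1,-1.5,1.4],0.098],[[0,0,0],0],[[2.1,-1.5,1.3],0.096],[[0,0,0],0],[[2.2,-1.5,1.3],0.094],[[0,0,0],0],[[2.3,-1.5,1.2],0.092],[[0,0,0],0],[[0,0,0],0]]'
python3 - <<'E'
from h import *
for n_ in('scene',):
    im,d=optics.get_image(n_);u,v=map(int,proj(n_,[O])[0]);cv2.imwrite('pics/c3.png',cv2.resize(im[v-50:v+40,u-65:u+65,::-1],(780,540),interpolation=cv2.INTER_CUBIC))
E
python3 w.py 12 6 0
```

```text
time: 7.0
position: [477.0, 269.9, 99.2]
ee_rot: [1.395, 2.815, 0.0]
ft_force: [-0.0, -0.1, 0.2]
finger_gap: 0.3
grasp_force: 0.0
12.0 [np.float64(0.0), np.float64(-0.1), np.float64(-0.0)] 0.004
6.0 [np.float64(2.4), np.float64(-1.5), np.float64(1.1)] 0.091
0.0 [np.float64(2.4), np.float64(-1.5), np.float64(1.0)] 0.091
```

View pics/c3.png

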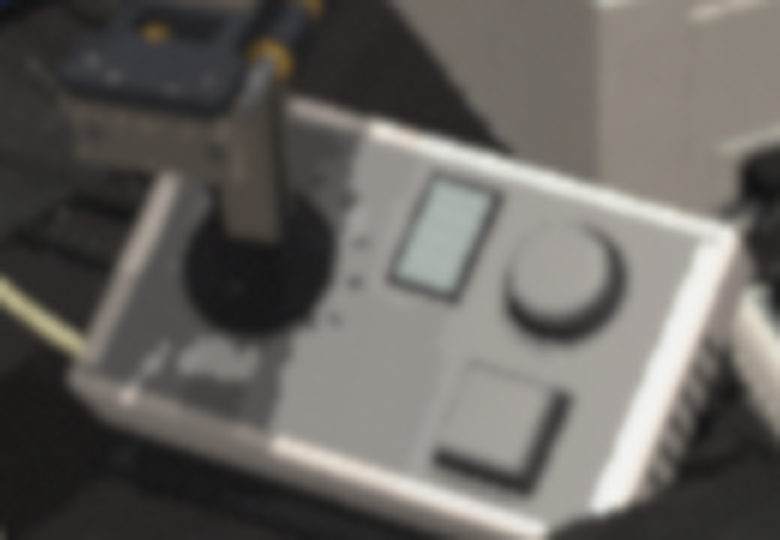

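The image shows the closed fingers at about (255,190), standing over the right part of the knob skirt and hiding the bar. With zero force here, the knob has probably settled at the first click, so I'll continue.

```bash
python3 -m creep '[[[2.4,-1.5,1.1],0.091],[[0,0,0],0]]';python3 -m creep '[[[2.4,-1.5,1.0],0.091],[[0,0,0],0]]';python3 -m creep '[[[1.2,-1.6,0.9],0.091],[[0,0,0],0],[[1.2,-1.7,0.9],0.091],[[0,0,0],0],[[0,0,0],0]]'; python3 -m creep '[[[1.3,-1.8,0.9],0.092],[[0,0,0],0]]'; python3 -m creep '[[[1.4,-2,0.9],0.094],[[0,0,0],0]]';python3 -m creep '[[[1.6,-2.1,0.8],0.096],[[0,0,0],0],[[0,0,0],0]]'; python3 w.py -30 -33 -36
```

```text
time: 7.3
position: [474.1, 270.9, 98.0]
ee_rot: [1.522, 2.748, -0.0]
ft_force: [0.5, 0.5, -0.2]
finger_gap: 0.5
grasp_force: 0.0
time: 7.55
position: [471.5, 272.2, 97.0]
ee_rot: [1.644, 2.677, -0.0]
ft_force: [-0.0, 0.2, 0.0]
finger_gap: 0.2
grasp_force: 0.0
time: 8.18
position: [467.8, 273.0, 95.3]
ee_rot: [1.881, 2.516, 0.0]
ft_force: [0.5, -0.6, 0.4]
finger_gap: 0.5
grasp_force: 0.0
time: 8.43
position: [465.5, 273.7, 94.3]
ee_rot: [1.995, 2.427, -0.0]
ft_force: [-1.0, -0.3, 0.8]
finger_gap: 0.4
grasp_force: 0.0
time: 8.68
position: [463.2, 274.8, 93.4]
ee_rot: [2.106, 2.331, -0.0]
ft_force: [0.8, 0.4, 0.0]
finger_gap: 0.3
grasp_force: 0.0
time: 9.05
position: [461.2, 276.1, 92.7]
ee_rot: [2.216, 2.227, 0.0]
ft_force: [-0.8, 0.0, 0.2]
finger_gap: 0.5
grasp_force: 0.0
-30.0 [np.float64(0.0), np.float64(-0.1), np.float64(-0.1)] 0.004
-33.0 [np.float64(0.8), np.float64(-1.1), np.float64(0.4)] 0.049
-36.0 [np.float64(0.9), np.float64(-1.1), np.float64(0.3)] 0.049
```

```bash
python3 -m creep '[[[-8,0,0],0],[[-8,0,-2],0],[[-8,0,-30],0],[[0,0,-40],0],[[0,0,-40],0],[[-50,0,0],0],[[-50,0,0],0],[[0,0,0],0]]'
cat > look.py <<'E'
from h import *
import sys
cs=[]
for n_ in('scene','top'):
    im,d=optics.get_image(n_);u,v=map(int,proj(n_,[K+20*n])[0]);c=im[v-25:v+25,u-28:u+28,::-1]
    c=cv2.resize(c,(400,357),interpolation=cv2.INTER_CUBIC);cs.append(c)
    X=cloud(n_,d);q=X-K;h=q@n;m=(d>0)&(h>34)&(h<44)&(np.linalg.norm(q-h[...,None]*n,axis=-1)<36)
    if m.sum()>40:
        B=q[m];w=np.linalg.svd(B-B.mean(0))[2][0];print(n_,m.sum(),'bar deg left of up',np.degrees(np.arctan2(w@le,w@up)),'centre up/left',B.mean(0)@up,B.mean(0)@le)
cv2.imwrite(sys.argv[1],np.hstack(cs))
E
python3 look.py pics/c4.png
```

```text
time: 10.05
position: [461.4, 147.8, 205.1]
ee_rot: [-2.227, -2.216, -0.001]
ft_force: [-0.0, 0.5, 0.4]
finger_gap: 0.7
grasp_force: 0.0
scene 139 bar deg left of up -144.25504647084503 centre up/left 0.07322638474137999 -0.9956278678960276
top 55 bar deg left of up -150.8519275885891 centre up/left 16.642155772987405 11.992940655916398
```

View pics/c4.png

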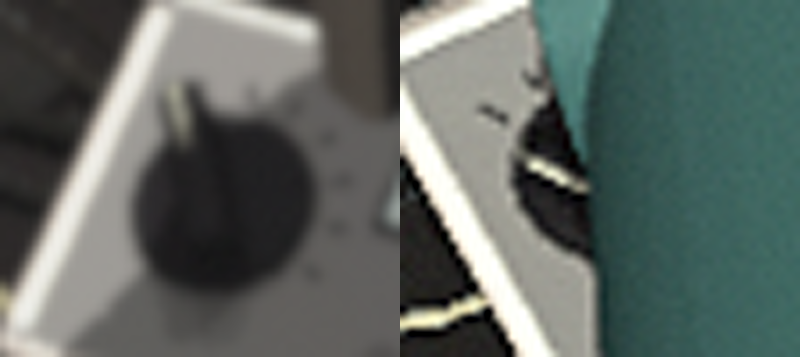

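The crop shows the bar still at its start mark (white end at (178,110)), so the finger passed it without contact. I'll compare the real fingertip in the depth data with the reported TCP.

Run:
```python
from h import *
np.set_printoptions(precision=1,suppress=True)
o,T=tool();p=o['position'];print(p)
im,d=optics.get_image('scene');X=cloud('scene',d)
for tag,p,X,d in(('now',p,X,d),('c2',np.array([499.1,262.7,150.6]),cloud('scene',np.load('scene1.npz')['d']),np.load('scene1.npz')['d'])):
    m=(d>0)&(np.hypot(X[...,0]-p[0],X[...,1]-p[1])<45)
    for z in range(int(p[2])-20,int(p[2])+90,10):
        s=m&(X[...,2]>z)&(X[...,2]<z+10)
        if s.sum():print(tag,z,s.sum(),X[s].min(0),X[s].max(0))
u,v=map(int,proj('scene',[p*0+manip.get_obs()['position']])[0]);print(u,v)
c=np.ascontiguousarray(im[v-60:v+40,u-60:u+60,::-1]);c=cv2.resize(c,(600,500));cv2.circle(c,(300,300),4,(0,0,255),1);cv2.imwrite('pics/c5.png',c)
```

```text
[461.3 151.9 204.9]
now 234 11 [451.1 142.1 239.8] [469.6 147.7 243.2]
now 244 52 [447.1 140.2 244.4] [475.2 159.4 253.6]
now 254 66 [446.  141.2 254.2] [474.4 162.8 264. ]
now 264 65 [445.2 139.6 264.1] [475.7 162.9 273.9]
now 274 67 [444.  138.5 274. ] [475.  160.6 283.8]
now 284 76 [442.5 140.  284. ] [475.4 162.8 293.9]
c2 180 6 [488.6 251.5 188.2] [498.8 256.4 189.9]
c2 190 29 [483.9 248.1 190.7] [505.6 260.1 200. ]
c2 200 29 [483.1 246.1 200.5] [505.5 257.6 210. ]
c2 210 26 [483.1 246.2 210.5] [497.5 256.9 219.7]
c2 220 23 [482.2 241.7 220.2] [497.9 256.2 226.6]
254 147
```

View pics/c5.png

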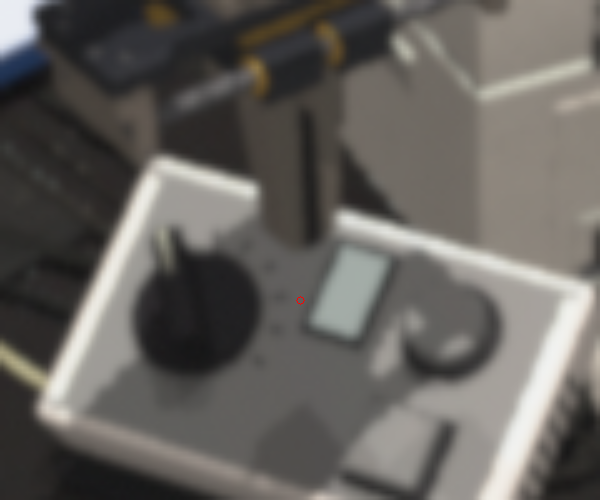

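The picture shows the closed fingertips end at crop (300,245), about 11 px above the reported TCP at (300,300). In depth, the real tips lie about 35 mm above the reported TCP, so I'll repeat the same path 33 mm lower.

```bash
python3 -m creep '[[[0,0,0],-0.16],[[0,0,0],-0.16],[[0,0,0],-0.16],[[0,0,0],-0.16],[[0,0,0],-0.16],[[0,0,0],-0.16],[[0,0,0],-0.16],[[0,0,0],0],[[0,0,0],0]]'; python3 t.py 498 262 75
```

```text
time: 11.32
position: [461.2, 152.7, 204.4]
ee_rot: [-0.701, -3.062, 0.0]
ft_force: [0.1, -0.2, 0.2]
finger_gap: 0.5
grasp_force: 0.0
pos [461.17 152.73 204.44] yaw 154.19803228073158 F [ 0.05 -0.16  0.22] t 11.325 gap 0.5161183938313553 j [-0.79  0.16  0.45  1.99 -0.08  1.01  0.82]
tool shift [ 14.39 114.43 129.42]
```

```bash
python3 -m creep '[[[4.8,38,0],0],[[4.8,38,0],0],[[4.8,38,0],0],[[0,0,0],0.094],[[0,0,30],0],[[0,0,30],0],[[0,0,0],0],[[0,0,0],0]]'; python3 t.py 498 262 75; python3 look.py pics/c6.png
```

```text
time: 12.32
position: [498.4, 261.5, 145.5]
ee_rot: [0.843, 3.025, 0.001]
ft_force: [0.1, 0.6, 0.6]
finger_gap: 0.4
grasp_force: 0.0
pos [498.36 261.52 145.49] yaw 148.86485780832712 F [0.13 0.59 0.65] t 12.325 gap 0.4488258534477517 j [-0.86  0.37  0.4   1.88 -0.18  0.93  0.64]
tool shift [ 0.6   0.16 70.49]
scene 139 bar deg left of up -143.86931239673117 centre up/left -0.7034590754803302 -1.4196191582425073
top 70 bar deg left of up -150.2528166589025 centre up/left -10.549074729762053 -8.861853722444154
```

Descend in stages, watching the force, then approach the bar.

```bash
python3 -m creep '[[[0,0,15],0],[[0,0,15],0],[[0,0,15],0],[[0,0,10],0],[[0,0,0],0]]'; python3 -m creep '[[[0,0,5],0],[[0,0,5],0],[[0,0,5],0],[[0,0,0],0],[[0,0,0],0]]'; python3 t.py 498 262 75;python3 - <<'E'
from h import *
np.set_printoptions(precision=1,suppress=True)
p=manip.get_obs()['position'];im,d=optics.get_image('scene');X=cloud('scene',d)
m=(d>0)&(np.hypot(X[...,0]-p[0],X[...,1]-p[1])<30)&((X-O)@n>15)
for z in range(90,150,6):
    s=m&(X[...,2]>z)&(X[...,2]<z+6)
    if s.sum():print(z,s.sum(),X[s].min(0),X[s].max(0))
u,v=map(int,proj('scene',[p+[0,0,34]])[0])
c=cv2.resize(im[v-35:v+35,u-45:u+45,::-1],(630,490),interpolation=cv2.INTER_CUBIC);cv2.circle(c,(315,245),4,(0,0,255),1);cv2.imwrite('pics/c7.png',c)
E
```

```text
time: 13.05
position: [497.2, 260.6, 88.5]
ee_rot: [-0.842, -3.025, 0.003]
ft_force: [0.5, 0.0, -0.1]
finger_gap: 0.4
grasp_force: 0.0
time: 13.68
position: [497.8, 261.1, 74.7]
ee_rot: [0.842, 3.026, 0.0]
ft_force: [0.3, 0.1, -0.1]
finger_gap: 0.6
grasp_force: 0.0
pos [497.85 261.12  74.68] yaw 148.8942540734177 F [ 0.28  0.11 -0.06] t 13.675 gap 0.5506645307869784 j [-0.83  0.47  0.37  1.93 -0.23  0.79  0.69]
tool shift [ 0.32  0.84 -0.32]
90 8 [471.2 272.3  90.6] [483.9 275.7  95.7]
96 7 [470.3 269.   97.2] [486.7 283.7 101.9]
102 9 [468.7 265.3 102. ] [485.8 285.8 107.9]
108 15 [468.6 248.5 108. ] [499.5 286.4 113.5]
114 17 [471.  246.6 114.3] [499.2 284.8 119. ]
120 20 [475.1 246.  120.4] [504.7 280.  125.6]
126 16 [481.7 245.7 126.9] [498.7 255.3 131.7]
132 13 [479.7 246.3 133.4] [497.4 254.7 137.4]
138 15 [482.  245.  138.1] [497.2 253.6 143.1]
```

View pics/c7.png

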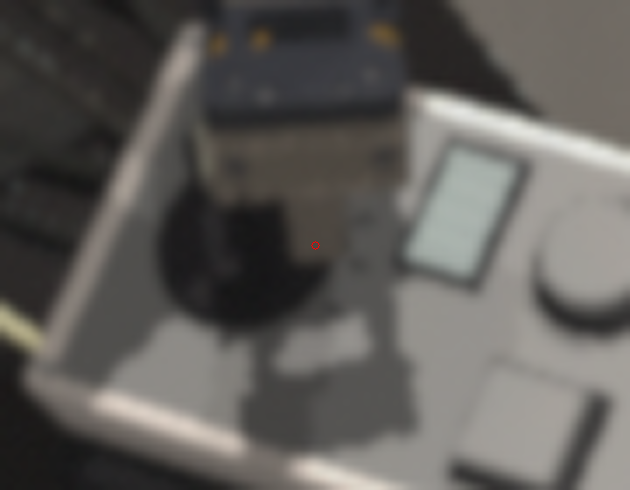

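The picture shows the tip at (318,262), close to the prediction and just right of the bar's tail. A wider beige bracket hangs above it at rows 130–200, so I'll check its height before pushing.

Run:
```python
from h import *
np.set_printoptions(precision=0,suppress=True)
o,T=tool();p=o['position']+[0,0,34]
im,d=optics.get_image('scene');X=cloud('scene',d);L=(X-p)@T
u,v=map(int,proj('scene',[p])[0])
for r in range(v-24,v+4,2):
    print(r,[tuple(L[r,c].round().astype(int).tolist()) for c in range(u-16,u+16,4)])
```

```text
126 [(30, -80, -132), (22, -80, -132), (13, -84, -134), (5, -83, -132), (-4, -84, -133), (-12, -88, -135), (-21, -85, -132), (-29, -86, -132)]
128 [(30, -87, -132), (22, -91, -134), (13, -88, -132), (5, -89, -132), (-3, -89, -131), (-12, -91, -132), (-20, -92, -132), (-29, -88, -128)]
130 [(31, -90, -129), (22, -93, -131), (14, -93, -130), (5, -92, -129), (-3, -93, -129), (-11, -91, -127), (-20, -93, -128), (-28, -91, -125)]
132 [(31, -92, -126), (23, -91, -124), (14, -92, -124), (6, -93, -125), (-3, -93, -123), (-11, -92, -122), (-20, -92, -121), (-28, -92, -121)]
134 [(31, -92, -121), (23, -92, -120), (15, -93, -120), (6, -92, -118), (-2, -90, -116), (-11, -91, -116), (-19, -89, -114), (-28, -95, -118)]
136 [(37, 34, -20), (23, -92, -114), (15, -87, -110), (7, -85, -108), (-2, -85, -107), (-10, -87, -108), (-19, -86, -107), (-28, -85, -105)]
138 [(38, 30, -17), (24, -88, -106), (16, -86, -104), (7, -88, -105), (-2, -85, -102), (-10, -89, -104), (-19, -85, -100), (-27, -81, -97)]
140 [(38, 26, -14), (25, -85, -98), (16, -84, -97), (7, -85, -97), (-1, -85, -97), (-10, -88, -98), (-18, -86, -95), (-27, -86, -95)]
142 [(39, 22, -11), (25, -86, -94), (16, -85, -92), (8, -85, -92), (-1, -88, -94), (-9, -87, -92), (-20, 37, 5), (-29, 36, 6)]
144 [(39, 22, -5), (29, 11, -13), (20, 38, 9), (9, -18, -34), (0, -12, -28), (-9, 34, 8), (-19, 30, 6), (-29, 26, 4)]
146 [(39, 9, -9), (30, 11, -7), (21, 31, 10), (10, -11, -23), (1, -14, -24), (-9, -2, -14), (-19, 26, 9), (-28, 23, 8)]
148 [(39, 6, -5), (30, 0, -9), (21, 31, 16), (11, -1, -9), (1, -13, -17), (-8, -10, -14), (-18, 27, 16), (-28, 23, 14)]
150 [(40, 1, -3), (30, -3, -6), (21, 18, 12), (11, 23, 17), (1, -14, -12), (-8, -12, -9), (-18, 21, 18), (-28, 16, 14)]
152 [(41, 23, 21), (30, -6, -2), (21, 8, 10), (12, 12, 14), (2, 10, 13), (-8, 20, 22), (-18, 15, 20), (-27, 10, 16)]
```

Bracket is over 90 mm above the tip, so it's clear. Pushing.

```bash
python3 -m creep '[[[4,0.4,1.2],0],[[4,0.4,1.2],0],[[4,0,1.1],0],[[0,0,0],0]]'; python3 -m creep '[[[2.1,-1.5,1.4],0.098],[[0,0,0],0]]'; python3 -m creep '[[[2.1,-1.5,1.3],0.096],[[0,0,0],0]]';python3 -m creep '[[[2.2,-1.5,1.3],0.094],[[0,0,0],0]]';  python3 -m creep '[[[2.3,-1.5,1.2],0.092],[[0,0,0],0],[[0,0,0],0]]'; python3 look.py pics/c8.png;  python3 t.py 476.8 269.8 66.2
```

```text
time: 14.28
position: [487.4, 268.3, 71.0]
ee_rot: [-0.841, -3.027, 0.0]
ft_force: [0.5, 0.3, 0.3]
finger_gap: 0.4
grasp_force: 0.0
time: 14.52
position: [485.6, 267.7, 69.8]
ee_rot: [0.988, 2.981, 0.0]
ft_force: [0.7, -0.1, 0.7]
finger_gap: 0.2
grasp_force: 0.6
time: 14.78
position: [483.4, 267.6, 68.7]
ee_rot: [1.128, 2.931, 0.001]
ft_force: [1.2, -0.6, 1.2]
finger_gap: 0.4
grasp_force: 1.1
time: 15.02
position: [479.7, 268.3, 67.0]
ee_rot: [-1.263, -2.876, 0.001]
ft_force: [0.3, -0.7, 0.3]
finger_gap: 0.3
grasp_force: 0.0
time: 15.4
position: [477.3, 269.0, 65.8]
ee_rot: [-1.394, -2.815, 0.0]
ft_force: [0.6, 0.6, 0.1]
finger_gap: 0.4
grasp_force: 0.0
scene 51 bar deg left of up 118.69104502197308 centre up/left -19.6376833011886 -11.952281228947717
pos [477.42 268.93  65.9 ] yaw 127.22296958252569 F [0.17 0.49 0.57] t 15.5 gap 0.7523958595250207 j [-0.93  0.47  0.46  1.97 -0.29  0.77  0.34]
tool shift [ 1.07  0.03 -0.3 ]
```

```bash
python3 -m creep '[[[3,-1.5,1.1],0.091],[[0,0,0],0]]';python3 -m creep '[[[2.5,-1.5,1.0],0.091],[[0,0,0],0]]';python3 -m creep '[[[1.2,-1.6,0.9],0.091],[[0,0,0],0]]';python3 -m creep '[[[1.2,-1.7,0.9],0.091],[[0,0,0],0],[[0,0,0],0]]'; python3 t.py 467.7 273.0 62.3; python3 -m creep '[[[1.3,-1.8,0.9],0.092],[[0,0,0],0]]'; python3 -m creep '[[[1.4,-2,0.9],0.094],[[0,0,0],0]]';python3 -m creep '[[[1.6,-2.1,0.8],0.096],[[0,0,0],0],[[0,0,0],0]]'; python3 t.py 461 276.1 60
```

```text
time: 15.75
position: [474.8, 270.2, 64.9]
ee_rot: [1.523, 2.747, 0.0]
ft_force: [1.0, -2.1, 0.7]
finger_gap: 0.5
grasp_force: 0.9
time: 16.0
position: [471.9, 271.6, 63.8]
ee_rot: [1.645, 2.676, -0.0]
ft_force: [-0.1, 0.1, 0.3]
finger_gap: 0.1
grasp_force: 0.2
time: 16.25
position: [469.4, 272.4, 62.7]
ee_rot: [-1.763, -2.599, 0.001]
ft_force: [-0.1, -0.6, -0.1]
finger_gap: 0.7
grasp_force: 0.0
time: 16.62
position: [467.8, 272.7, 62.0]
ee_rot: [-1.881, -2.516, -0.0]
ft_force: [0.3, -0.3, 0.7]
finger_gap: 0.5
grasp_force: 0.0
pos [467.84 272.68  62.01] yaw 106.44291550509092 F [ 0.31 -0.27  0.68] t 16.625 gap 0.4887028124047777 j [-1.02  0.48  0.54  1.99 -0.35  0.76  0.02]
tool shift [ 0.34 -0.04 -0.29]
time: 16.88
position: [465.7, 273.3, 61.1]
ee_rot: [1.995, 2.427, -0.0]
ft_force: [-0.6, 0.1, 0.5]
finger_gap: 0.3
grasp_force: 0.0
time: 17.12
position: [463.9, 274.0, 60.3]
ee_rot: [2.106, 2.33, 0.0]
ft_force: [0.5, -0.6, 0.3]
finger_gap: 0.4
grasp_force: 0.8
time: 17.5
position: [461.6, 275.3, 59.5]
ee_rot: [2.216, 2.226, 0.0]
ft_force: [1.2, -2.5, 0.6]
finger_gap: 0.4
grasp_force: 1.2
pos [461.61 275.27  59.48] yaw 90.25978057660735 F [ 1.22 -2.46  0.61] t 17.5 gap 0.3751899779250219 j [-1.08  0.49  0.61  2.   -0.41  0.76 -0.23]
tool shift [ 0.83 -0.61 -0.53]
```

Still resisting between clicks 2 and 3, so I'll push a little further.

```bash
python3 -m creep '[[[0.8,-1.1,0.4],0.049],[[0,0,0],0]]';python3 -m creep '[[[0.9,-1.1,0.3],0.049],[[0,0,0],0]]';python3 -m creep '[[[0.8,0,0],0],[[0,0,0],0]]'; python3 t.py; python3 w.py -36
```

```text
time: 17.75
position: [460.0, 276.8, 59.0]
ee_rot: [-2.27, -2.171, -0.0]
ft_force: [-0.8, -0.2, 0.4]
finger_gap: 0.8
grasp_force: 0.0
time: 18.0
position: [458.7, 278.0, 58.6]
ee_rot: [-2.322, -2.115, 0.0]
ft_force: [0.7, -0.3, 0.3]
finger_gap: 0.5
grasp_force: 0.0
time: 18.25
position: [459.1, 278.4, 58.7]
ee_rot: [-2.324, -2.113, -0.0]
ft_force: [-0.1, -0.1, -0.4]
finger_gap: 0.3
grasp_force: 0.0
pos [459.12 278.39  58.7 ] yaw 84.55153331824509 F [-0.08 -0.11 -0.41] t 18.25 gap 0.2614795172858006 j [-1.11  0.5   0.64  2.01 -0.42  0.77 -0.31]
-36.0 [np.float64(-0.6), np.float64(-0.2), np.float64(-33.3)] 0.002
```

Released through the third click. I'll back off, rise, move towards the key, and verify.

```bash
python3 -m creep '[[[-8,0,0],0],[[-8,0,-2],0],[[-8,0,-30],0],[[0,0,-40],0],[[0,0,-40],0],[[-40,0,0],0],[[-40,0,0],0],[[-20,0,0],0],[[0,0,0],0]]'; python3 look.py pics/c9.png
```

```text
time: 19.38
position: [447.3, 154.0, 170.9]
ee_rot: [-2.328, -2.109, -0.001]
ft_force: [0.4, -0.2, 0.5]
finger_gap: 0.2
grasp_force: 0.0
scene 153 bar deg left of up 145.67976274850946 centre up/left -0.7255870267649184 -0.7456434905865649
```

View pics/c9.png

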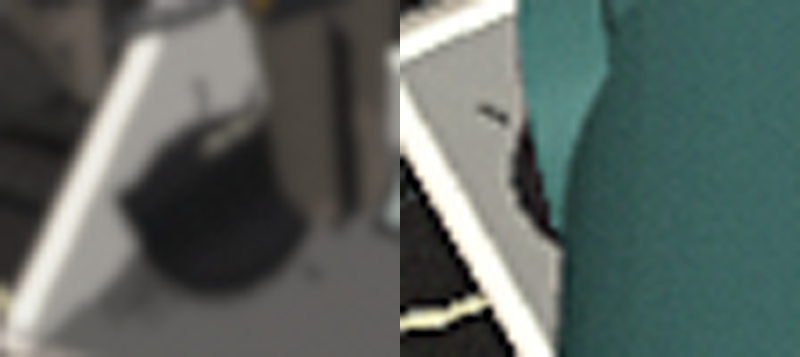

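The crop shows the white end now right of up-slope at about (235,125), and depth gives about 34–36° right, so three clicks are done. Now the round key: I'll set yaw so tool y points up-slope and approach along the panel normal.

```bash
python3 -m creep '[[[0,0,0],-0.14],[[0,0,0],-0.14],[[0,0,0],-0.14],[[0,0,0],-0.14],[[0,0,0],0],[[0,0,0],0]]'; python3 t.py 540.7 183.1 104
```

```text
time: 20.23
position: [447.4, 155.4, 170.5]
ee_rot: [1.653, 2.672, -0.0]
ft_force: [-0.4, 0.6, -0.8]
finger_gap: 0.5
grasp_force: 0.0
pos [447.35 155.45 170.54] yaw 116.51470290345182 F [-0.42  0.58 -0.76] t 20.225 gap 0.47611981847730667 j [-1.03  0.2   0.72  2.07 -0.16  0.93  0.23]
tool shift [-16.91  95.88  66.53]
```

```bash
python3 -m creep '[[[-5.6,32,0],0],[[-5.6,32,0],0],[[-5.6,31.9,0],0],[[0,0,30],0],[[0,0,20],0],[[0,0,16.5],0],[[0,0,0],0],[[0,0,0],0]]'
python3 - <<'E'
from h import *
np.set_printoptions(precision=1,suppress=True)
o,T=tool();p=o['position'];print(p,o['ft_force'])
for n_ in('scene','top'):
    im,d=optics.get_image(n_);X=cloud(n_,d);L=(X-p-[0,0,34])@T
    m=(d>0)&(abs(L[...,0])<25)&(abs(L[...,1])<30)&(L[...,2]>-60)&((X-O)@n>26)
    if m.any():
        print(n_,m.sum(),'tool-frame extents about assumed tip',L[m].min(0),L[m].max(0))
        print(np.sort(L[m][:,2])[-8:],np.percentile(L[m],[3,97],axis=0))
    c=im;u,v=map(int,proj(n_,[KEY])[0])
    c=cv2.resize(im[v-35:v+25,u-40:u+40,::-1],(400,300),interpolation=cv2.INTER_CUBIC)
    q=proj(n_,[p+[0,0,34]])[0];cv2.circle(c,(int((q[0]-u+40)*5),int((q[1]-v+35)*5)),4,(0,0,255),1)
    cv2.circle(c,(200,175),4,(0,255,0),1)
    cv2.imwrite(f'pics/k_{n_}.png',c)
cv2.imwrite('pics/k.png',np.hstack([cv2.imread('pics/k_scene.png'),cv2.imread('pics/k_top.png')]))
E
```

```text
time: 21.22
position: [541.0, 182.8, 104.9]
ee_rot: [1.651, 2.672, 0.002]
ft_force: [-0.8, 1.1, 0.3]
finger_gap: 0.6
grasp_force: 0.0
[541.  182.8 104.9] [-0.8  1.1  0.3]
scene 218 tool-frame extents about assumed tip [-11.4 -19.9 -59.5] [10.4 15.7 -0.3]
[-5.3 -5.1 -4.3 -3.1 -2.9 -2.5 -2.3 -0.3] [[-10.4 -17.7 -58.1]
 [  7.4  12.4  -5.2]]
```

View pics/k.png

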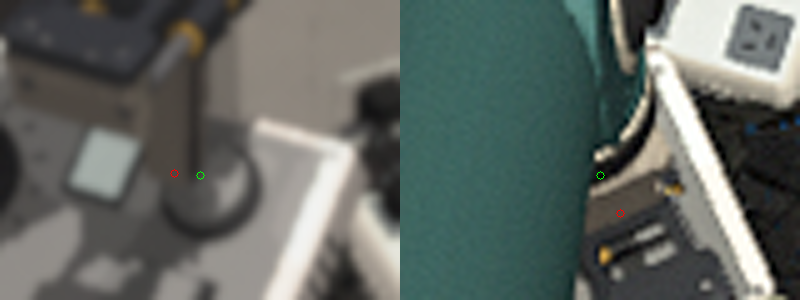

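The picture shows the fingertips at about (190,180) in the left crop, just above the round key (centre at green (200,175)). I'll approach along the normal, then take fine steps watching the force.

```bash
python3 -m creep '[[[0,3,5.2],0],[[0,3,5.2],0],[[0,2,3.5],0],[[0,0,0],0]]'; python3 -m creep '[[[0,1,1.73],0],[[0,0,0],0]]';python3 -m creep '[[[0,0.5,0.87],0],[[0,0,0],0]]';python3 -m creep '[[[0,0.5,0.87],0],[[0,0,0],0]]'; python3 -m creep '[[[0,0.5,0.87],0],[[0,0,0],0]]'
```

```text
time: 21.82
position: [547.6, 186.2, 89.8]
ee_rot: [-1.651, -2.672, 0.001]
ft_force: [-0.0, -0.3, -0.1]
finger_gap: 0.5
grasp_force: 0.0
time: 22.08
position: [548.6, 186.7, 88.5]
ee_rot: [-1.651, -2.673, 0.0]
ft_force: [-0.2, 0.3, 0.1]
finger_gap: 0.6
grasp_force: 0.0
time: 22.32
position: [549.1, 186.9, 87.7]
ee_rot: [1.651, 2.673, 0.0]
ft_force: [0.5, -0.2, -0.5]
finger_gap: 0.4
grasp_force: 0.0
time: 22.58
position: [549.5, 187.1, 86.8]
ee_rot: [-1.651, -2.673, 0.0]
ft_force: [0.4, 0.7, 0.2]
finger_gap: 0.8
grasp_force: 0.0
time: 22.82
position: [550.0, 187.4, 85.9]
ee_rot: [-1.651, -2.673, 0.0]
ft_force: [0.4, -0.1, -0.2]
finger_gap: 0.4
grasp_force: 0.0
```

```bash
python3 -m creep '[[[0,0.5,0.87],0],[[0,0,0],0]]'|sed -n 2,4p;python3 -m creep '[[[0,0.5,0.87],0],[[0,0,0],0]]'|sed -n 2,4p; python3 -m creep '[[[0,0.5,0.87],0],[[0,0,0],0]]'|sed -n 2,4p
```

```text
position: [550.4, 187.6, 85.0]
ee_rot: [-1.651, -2.673, 0.0]
ft_force: [-0.4, 0.8, 0.4]
position: [550.8, 187.8, 84.2]
ee_rot: [-1.651, -2.673, 0.0]
ft_force: [0.9, -0.4, -0.1]
position: [551.3, 188.0, 83.3]
ee_rot: [-1.651, -2.673, 0.0]
ft_force: [0.5, 0.0, -1.2]
```

```bash
python3 -m creep '[[[0,0.5,0.87],0],[[0,0,0],0]]'|sed -n 2,4p;python3 -m creep '[[[0,0.5,0.87],0],[[0,0,0],0]]'|sed -n 2,4p
```

```text
position: [551.7, 188.3, 82.4]
ee_rot: [-1.651, -2.673, 0.0]
ft_force: [-0.8, -0.9, 1.2]
position: [552.2, 188.5, 81.5]
ee_rot: [-1.651, -2.673, 0.0]
ft_force: [-1.1, -0.2, 0.2]
```

```bash
python3 -m creep '[[[0,0.5,0.87],0],[[0,0,0],0]]'|sed -n 2,4p;python3 -m creep '[[[0,0.5,0.87],0],[[0,0,0],0]]'|sed -n 2,4p
```

```text
position: [552.6, 188.7, 80.7]
ee_rot: [1.651, 2.673, -0.0]
ft_force: [0.0, -0.7, -0.2]
position: [553.1, 188.9, 79.8]
ee_rot: [-1.651, -2.673, 0.0]
ft_force: [-0.1, -0.6, 0.0]
```

```bash
python3 -m creep '[[[0,0.5,0.87],0],[[0,0,0],0]]'|sed -n 2,4p;python3 -m creep '[[[0,0.5,0.87],0],[[0,0,0],0]]'|sed -n 2,4p
python3 - <<'E'
from h import *
np.set_printoptions(precision=1,suppress=True)
o,T=tool();p=o['position']
im,d=optics.get_image('scene');X=cloud('scene',d);L=(X-p-[0,0,34])@T;q=X-KEY
m=(d>0)&(np.linalg.norm(q,axis=-1)<24)&(abs(q@n)<5);print('key pts h',m.sum(),np.median(q[m]@n))
m=(d>0)&(abs(L[...,0])<13)&(abs(L[...,1])<22)&(L[...,2]>-60)&((X-KEY)@n>4)
print(m.sum(),np.percentile(L[m],[2,98],axis=0),L[m].max(0),((X-KEY)@n)[m].min())
E
```

```text
position: [553.5, 189.2, 78.9]
ee_rot: [1.651, 2.673, -0.0]
ft_force: [0.3, 0.3, -0.5]
position: [554.0, 189.4, 78.0]
ee_rot: [-1.651, -2.673, 0.0]
ft_force: [-0.8, -0.0, 0.3]
key pts h 81 -0.6592923893213986
205 [[-10.5 -18.4 -58. ]
 [  8.   14.5  -5.5]] [10.2 17.6 -4.5] 7.065236412306536
```

```bash
python3 -m creep '[[[0,0.5,0.87],0],[[0,0,0],0]]'|sed -n 2,4p;python3 -m creep '[[[0,0.5,0.87],0],[[0,0,0],0]]'|sed -n 2,4p
```

```text
position: [554.4, 189.6, 77.4]
ee_rot: [-1.651, -2.672, 0.0]
ft_force: [-1.0, -1.6, 1.3]
position: [554.9, 189.8, 76.6]
ee_rot: [-1.651, -2.673, -0.0]
ft_force: [-1.4, -1.3, 4.3]
```

Contact: about 4.6 N along the normal, roughly 1.4 mm pressed. I'll continue in 1 mm steps towards the peak.

```bash
cat > f.py <<'E'
from h import *
o=manip.get_obs();print('s %.2f F %.2f'%(-(o['position']-KEY)@n,o['ft_force']@n))
E
python3 f.py; python3 -m creep '[[[0,0.5,0.87],0],[[0,0,0],0]]'>/dev/null; python3 f.py;  python3 -m creep '[[[0,0.5,0.87],0],[[0,0,0],0]]'>/dev/null; python3 f.py;python3 -m creep '[[[0,0.5,0.87],0],[[0,0,0],0]]'>/dev/null; python3 f.py
```

```text
s 27.61 F 4.59
s 28.65 F 5.44
s 29.56 F 6.48
s 30.55 F 7.11
```

```bash
python3 -m creep '[[[0,0.5,0.87],0],[[0,0,0],0]]'>/dev/null; python3 f.py;  python3 -m creep '[[[0,0.5,0.87],0],[[0,0,0],0]]'>/dev/null; python3 f.py
```

```text
s 31.64 F 5.96
s 32.88 F 3.59
```

The force dropped from 7.1 to 3.6 N, so the click is made at about 6.5 mm pressed. Release and retreat.

```bash
python3 -m creep '[[[0,-2,-3.46],0],[[0,-3,-5.2],0],[[0,-5,-8.66],0],[[0,-5,-20],0],[[0,0,-40],0],[[0,0,-40],0],[[0,0,-40],0],[[-30,-40,0],0],[[-30,-40,0],0],[[0,0,0],0]]'; python3 -m creep '[[[-30,-40,0],0],[[-30,-40,0],0],[[0,0,0],0],[[0,0,0],0]]'; python3 look.py pics/z.png
python3 - <<'E'
from h import *
np.set_printoptions(precision=1,suppress=True)
for n_ in('scene','top'):
    im,d=optics.get_image(n_);X=cloud(n_,d)
    for k,c in(('round',KEY),('sq',W(-36,-66,18))):
        q=X-c;m=(d>0)&(np.linalg.norm(q-(q@n)[...,None]*n,axis=-1)<12)&(abs(q@n)<15);print(n_,k,m.sum(),np.median(q[m]@n) if m.any() else '')
    u,v=map(int,proj(n_,[O])[0]);cv2.imwrite(f'pics/e_{n_}.png',cv2.resize(im[v-45:v+45,u-65:u+65,::-1],(400,277),interpolation=cv2.INTER_CUBIC))
cv2.imwrite('pics/e.png',np.hstack([cv2.imread(f'pics/e_{a}.png') for a in('scene','top')]))
E
```

```text
time: 28.12
position: [498.0, 91.3, 230.8]
ee_rot: [-1.659, -2.667, -0.004]
ft_force: [1.1, -0.1, 0.2]
finger_gap: 0.5
grasp_force: 0.0
time: 28.62
position: [455.1, 6.5, 230.0]
ee_rot: [1.649, 2.673, 0.003]
ft_force: [0.5, 1.1, -0.0]
finger_gap: 0.5
grasp_force: 0.0
scene 149 bar deg left of up 144.4486826757014 centre up/left 0.3508198540926645 -1.5665426924568857
top 139 bar deg left of up 144.71722979096432 centre up/left 1.742617669225895 -0.31487879679478437
scene round 6 0.6002495730197387
scene sq 75 0.4992466126181553
top round 66 -0.8518813840157123
top sq 61 -0.6137155033408186
```

View pics/e.png

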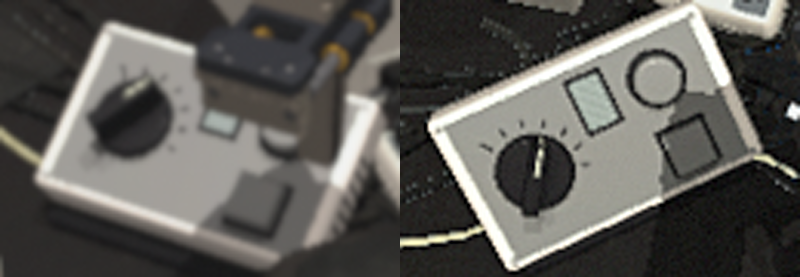

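Both views show the bar at 36° right (white line at (540,155) in the right crop, at the fourth mark). Both keys are up and the hand is clear.

```bash
python3 -c "
from rig import close_job
print(close_job())"
```

```text
the job is handed in; nothing more can be done
None
```

The job is handed in: the knob stands three clicks clockwise, and the round key was pressed past its click to about 6.5 mm (estimated from the force drop) and came back up; the square key is up, the hand is clear, and the robot took just under 29 s.

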